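# Lock the grinder drive with the cranked pin

### The arm

A 7-joint arm with a two-finger parallel gripper is mounted at the origin on the work surface. World frame = base frame: x ahead of the robot, y to its left, z up, the work surface at z = 0. Lengths are in m, angles in rad, forces in N, time in s.
With the tool pointing down it reaches from about 0.4 to 0.85 m from the base axis. Payload 10.4 kg.
Tool frame: the origin (TCP) lies between the finger pads; the fingertips stand 14 mm ahead of it and the grasp point (between the pads) lies 5 mm behind it; z points along the fingers, y is the line along which they close (so a half turn about z gives the same grasp; the last joint's range is limited). The gripper opens to 87 mm and grips with 3 to 60 N. Pads are 19 mm wide; open, the fingers measure 117 mm over their backs; the gripper's body (75 mm by 190 mm) begins 51 mm behind the grasp point.
Start: joints at [-1.289, 0.332, -0.065, 1.46, 0.022, 1.35, -0.088], TCP at [0.188, 0.596, 0.237] pointing down, gripper open.
Joint ranges: [-2.6, 2.6], [-0.5, 2.12], [-1.47, 1.34], [0.16, 2.42], [-1.27, 4.41], [0.06, 2.06], [-2.6, 2.6]. Speed limits (rad/s): [2.22, 2.22, 2.79, 2.79, 3.14, 3.14, 3.14].

### API

Orientations are given as a unit quaternion [x, y, z, w].
In Python, from bench import * gives the robot as it stands.
- The arm moves only by the tool drive_tool, never from a script. Its argument "deltas" is a list of rows, each a list of 7 numbers: the turn, a rotation vector about the tool's x, y, z in degrees, then the shift along the tool's x, y, z in m, then the closure, from -1 (fully open) to 1 (shut). A call has 1 to 12 rows; each row is the pose to reach, as a shift and turn from the pose commanded when the call began, along the tool's axes at that moment; what a row does not reach only later rows make up. A row lasts 1/10 s, in which the tool goes at most 50 mm and 8.59 degrees, less where a joint would pass 70% of its speed; a pose out of reach is approached as far as the arm can. A call with a gripper value outside its range is refused whole. The fingers move at their own pace and stop on an object; "squeeze" is the grip in N (left out, the last holds). Time passes only in rows, so rows that repeat a pose let the fingers close. It gives the time, the measured TCP pose, the force and the opening at its end, in the units of the state.
- read_state(): the state, without advancing time (a new reading comes with each control period).
- camera(name): name is "scene" or "top" or "wrist"; returns (picture, depth): 384x512x3 uint8, red, green, blue; 384x512 float32, m along the optical axis (not along the pixel's ray), 0 where there is no reading.
- camera_params(name): a dict with "K" (3x3 intrinsics, pixels), "k1" (the pictures are not rectified: a ray, as slopes to the right and down, at radius r is drawn at 1 + k1 r^2 times it, then the intrinsics apply), "R" (3x3) and "t" (3): a world point X has camera coordinates R X + t; the wrist camera has in their place "mount" (4x4, takes a point from camera to tool coordinates, whose origin is the TCP and whose axes are the flange's). Camera axes: x right, y down, z forward; pixel columns grow to the right and rows downward; lengths in m; the calibration is good to about 2 mm. A picture is of the moment at which its call begins: read the wrist's pose just before it. camera_params takes no time and is no camera call.
- close_job(): hands the job in, once; it reports no verdict.
Trained networks look in the newest picture that a camera, given by its name, has taken for a name from the list of things; names that differ only in an ending like _2 or _b are one class to them, and where a whole thing is asked for, a point or a joint stands for the part that bears it (a point fixed in the world has none). Each returns a list of dicts, best first, with "score" (0 to 1); they miss things now and then, are a little off and sometimes report something else, mostly with a low value. They report only what shows in the picture. A call takes as long as a camera call. They do not tell look-alikes from the thing itself.
- outline_of(label, camera): "pixels" (384x512 bool, what is visible of it) and "location" ([column, row] as shares, 0 to 1, of the picture: columns of its width, rows of its height, amid what is visible of it).
- tip_of(label, camera): "location" ([column, row] as shares, 0 to 1, of the picture: columns of its width, rows of its height: a listed point, or the origin of a listed thing).
The state is a dict: "time": time; "joint_positions": joint angles; "joint_vel": joint speeds; "joint_torque": joint torques, N m; "ee_pos": TCP position; "eef_rot": TCP orientation; "ft_force": force on the tool from outside, world axes, zero at the start; "torque": the same for the moment, N m; "width": finger opening in m.
Only numpy, scipy, OpenCV 4.12 (cv2) and the standard library are available. Lean on these libraries where they do the work, as an engineer would, in place of code of your own. Each camera call takes 0.05 s, during which the arm holds its last target. There are 200 camera calls.

### The job

Lock the grinder's drive for a wheel change: take the cranked locking pin from its wooden block by the handle, reach its stub in under the spark guard and feel along the cover plate, pressing only lightly, until the stub drops into the hidden lock socket. Leave the pin fully home, its arm flat on the plate, let go of it, and do not disturb the other things on the bench.

Things in the scene. Friction and masses are not known exactly. Their poses are not given: they have to be found in the camera images.
- drive: Grinder drive unit, fixed: cast base with a level steel cover plate, its top 40 mm above the bench, and on it a grey spark guard. Motor and grinding wheel stand 135 to 415 mm to its +y side, up to 235 mm above the bench. Origin: on the bench under the middle of the guard's mouth; x points into the guard, y along the mouth, z up.
- guard_top (a point): Middle of the guard's outer top, 58 mm above the plate. Guard: 3 mm sheet, 190 mm wide (y), 105 mm deep (x), 55 mm clear height inside; closed on top, both sides and behind, open only at its mouth towards the robot. Axes as the drive's.
- mouth (a point): Middle of the guard's mouth (front edge), at the plate's top surface; axes as the drive's. The bare plate goes on 85 mm before the mouth, 296 mm wide. The lock socket is hidden under the guard: its centre lies at x = +60 mm here and anywhere at y = -45 to +45 mm (new each time). A slot 24 mm (x) by 17 mm (y), 26 mm deep, upright walls; elsewhere the plate is smooth and solid.
- pin: Loose cranked steel pin, about 0.35 kg: level arm 14 x 14 mm, 127 mm long; at one end an upright handle to 125 mm above the arm's underside; at the other a round stub, 11 mm dia, down to 18 mm below the arm's underside, 110 mm from the handle's axis. Starts with its arm flat on the block, stub overhanging. Origin: handle's axis at the arm's underside; x towards the stub, z up the handle.
- pin_tip (a point): Middle of the stub's lower end: (110, 0, -18) mm in the pin's frame; the arm ends 7 mm past it. Fully home, it is 18 mm below the plate's surface in the slot, the arm lies flat on the plate pointing into the guard, and the handle stands upright about 50 mm before the mouth.
- pin_grip (a point): Place to hold: on the handle's axis, 105 mm above the arm's underside. The handle's upper 60 mm is a dark wooden grip, 24 x 24 mm square, sides along the pin's x and y; its top is 20 mm above this point. Axes as the pin's.
- block: Fixed wooden parking block 115 x 70 x 40 mm high, on which the pin starts. Origin: centre of its underside; long side along x.
- jar: Bystander: glass jar with steel cap, 68 dia x 85 high; mm; origin at the middle of its underside. Leave it alone.
- mug: Bystander: white mug, 84 dia x 95 high; mm; origin at the middle of its underside. Leave it alone.
- wrench: Bystander: steel wrench lying, 190 long; mm; along its x. Leave it alone.
- hammer: Bystander: hammer lying, 280 long; mm; along its x. Leave it alone.
- spare_wheel: Bystander: spare grey grinding wheel lying flat, 125 dia x 20 thick; mm; origin at the middle of its underside. Leave it alone.
- brush: Bystander: brush lying, 180 long; mm; along its x. Leave it alone.
- oil: Bystander: grey bottle, 60 dia x 170 high; mm; origin at the middle of its underside. Leave it alone.
There are look-alikes about, which are no part of the job. Of the things shaped like the pin, the steel one is meant.

How it is judged:
By the outcome, as a careful person would: the job done as asked, in the order asked, and still so for the second after the job is handed in, with the robot touching nothing.
It also fails if it takes over 45 s, if anything falls off the work surface, if the arm or the gripper's body presses on something with over 40 N, if the wrist force passes 120 N, or if a joint passes its speed limit or range.

## Working session

There is one attempt and no reset: what is moved stays moved. The work goes in short steps, Python scripts to look and compute and a tool call to move; the robot and the scene stay as the last step left them, time stands still between calls to the robot, and variables do not carry over. Pictures are saved under pics/ and viewed, on a budget of 10 in all, crops included, one or two more only if the job needs it, and the job is handed in when it is done.

Besides the shell and the picture viewer there is one more tool, called after "Emit:" by a JSON object that holds its "name" and its "arguments". drive_tool: Moves the arm, as the interface text tells. Its arguments: {"type":"object","properties":{"deltas":{"type":"array"},"squeeze":{"type":"number"}},"required":["deltas"]}

```bash
ls; mkdir -p pics; python3 - <<'E'
from bench import *
import cv2,numpy as np
s=read_state();print({k:np.round(v,3) for k,v in s.items()})
ims=[]
for c in("scene","top"):
    im,d=camera(c);np.savez(f'{c}0.npz',im=im,d=d);ims.append(im)
    p=camera_params(c);print(c,{k:np.round(v,3).tolist() for k,v in p.items()})
    for l in("pin","pin_grip","pin_tip","mouth","guard_top","block"):
        print(c,l,[(np.round(np.array(r["location"])*[512,384],1).tolist(),round(r["score"],2)) for r in tip_of(l,c)][:4])
print({k:np.round(v,3).tolist() for k,v in camera_params("wrist").items()})
cv2.imwrite('pics/a_scene.png',cv2.resize(ims[0][:,:,::-1],(800,600)));cv2.imwrite('pics/a_top.png',cv2.resize(ims[1][:,:,::-1],(800,600)))
E
```

```text
pics
{'time': np.float64(0.0), 'joint_positions': array([-1.289,  0.333, -0.065,  1.461,  0.022,  1.35 , -0.089]), 'joint_vel': array([-0.002, -0.   ,  0.   ,  0.   ,  0.   , -0.001,  0.   ]), 'joint_torque': array([ 1.0000e-03, -6.2327e+01,  2.5000e-02, -3.8988e+01, -6.1000e-02,
        4.0000e-02,  0.0000e+00]), 'ee_pos': array([0.187, 0.596, 0.236]), 'eef_rot': array([ 0.152,  0.988, -0.001, -0.   ]), 'ft_force': array([ 0.895,  0.711, -0.627]), 'torque': array([0.008, 0.01 , 0.003]), 'width': np.float64(0.087)}
scene {'K': [[390.029, 0.0, 251.086], [0.0, 390.029, 189.206], [0.0, 0.0, 1.0]], 'k1': 0.042, 'R': [[-0.71, 0.704, -0.011], [0.489, 0.482, -0.727], [-0.506, -0.521, -0.687]], 't': [0.398, -0.095, 1.226]}
scene pin [([189.1, 165.6], 0.95), ([261.3, 143.9], 0.75)]
scene pin_grip [([186.6, 139.3], 0.97), ([426.9, 291.2], 0.2)]
scene pin_tip [([242.1, 161.5], 0.87), ([152.2, 189.3], 0.75), ([321.9, 246.8], 0.52), ([148.7, 173.4], 0.27)]
scene mouth [([238.9, 280.9], 0.75)]
scene guard_top [([211.3, 276.3], 0.94), ([186.7, 138.5], 0.65)]
scene block [([320.2, 247.2], 0.71), ([179.5, 183.7], 0.68), ([183.7, 139.4], 0.15)]
top {'K': [[490.598, 0.0, 250.735], [0.0, 490.598, 191.927], [0.0, 0.0, 1.0]], 'k1': -0.027, 'R': [[-0.015, -1.0, -0.013], [-0.995, 0.016, -0.098], [0.098, 0.012, -0.995]], 't': [-0.06, 0.481, 1.699]}
top pin [([327.0, 191.6], 0.65), ([323.3, 268.1], 0.54)]
top pin_grip [([331.7, 185.5], 0.73), ([350.1, 270.2], 0.7), ([325.1, 127.8], 0.58)]
top pin_tip [([337.9, 163.3], 0.7), ([314.2, 237.6], 0.62)]
top mouth [([224.1, 146.4], 0.84)]
top guard_top [([223.9, 129.8], 0.8), ([336.1, 165.4], 0.72)]
top block [([331.3, 182.7], 0.66)]
{'K': [[323.826, 0.0, 258.603], [0.0, 323.826, 192.359], [0.0, 0.0, 1.0]], 'k1': -0.053, 'mount': [[0.0, -0.958, -0.288, 0.078], [1.0, 0.0, 0.0, -0.001], [-0.0, -0.288, 0.958, -0.149], [0.0, 0.0, 0.0, 1.0]]}
```

View pics/a_scene.png

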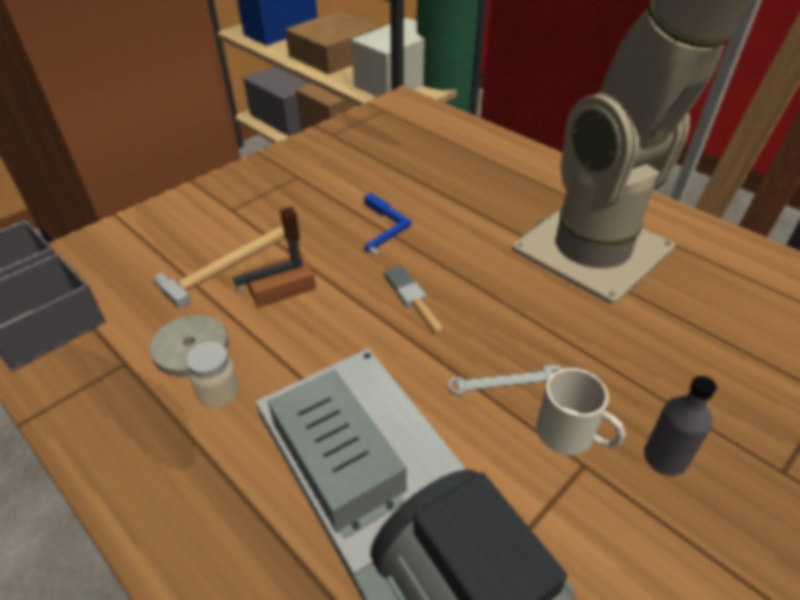

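View pics/a_top.png

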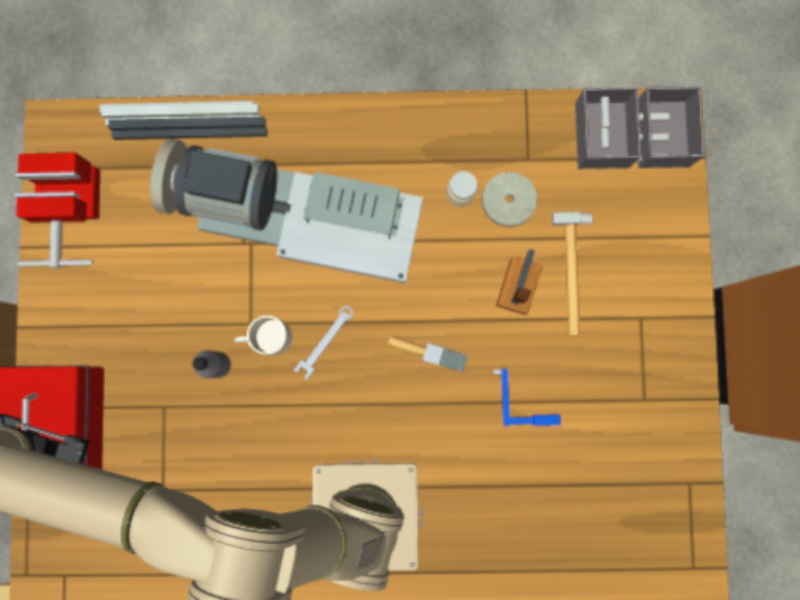

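The top view shows the steel pin on its block at about (520,275), with its handle toward the robot and its stub pointing away. The blue one at (520,400) is the look-alike. The guard is at (355,200), with its mouth on the lower side. Next I measure.

```bash
cat > h.py <<'E'
import numpy as np,cv2
from scipy.spatial.transform import Rotation as Ro
from bench import *
def ray(p,uv):
    K=p["K"];D=np.array([p["k1"],0,0,0.])
    n=cv2.undistortPoints(np.array([[uv]],float),np.array(K),D)[0,0]
    return np.array([n[0],n[1],1.])
def Rt(p,st=None):  # camera->world
    if "mount" in p:
        M=np.array(p["mount"]);R=Ro.from_quat(st["eef_rot"]).as_matrix()
        return R@M[:3,:3],R@M[:3,3]+st["ee_pos"]
    R=np.array(p["R"]);return R.T,-R.T@np.array(p["t"])
def atz(p,uv,z,st=None):
    R,o=Rt(p,st);d=R@ray(p,uv);return o+d*(z-o[2])/d[2]
def cloud(p,d,st=None):
    v,u=np.mgrid[0:384,0:512]
    n=cv2.undistortPoints(np.stack([u,v],-1).reshape(-1,1,2).astype(float),np.array(p["K"]),np.array([p["k1"],0,0,0.])).reshape(384,512,2)
    R,o=Rt(p,st);return (np.dstack([n,np.ones((384,512))])*d[...,None])@R.T+o
def proj(p,X):
    c=np.array(p["R"])@X+p["t"];n=c[:2]/c[2];n=n*(1+p["k1"]*(n@n));K=p["K"];return [K[0][0]*n[0]+K[0][2],K[1][1]*n[1]+K[1][2]]
E
python3 - <<'E'
from h import *
P={c:camera_params(c) for c in("top","scene")}
C={c:cloud(P[c],np.load(c+'0.npz')['d']) for c in P}
t=P["top"];s=P["scene"]
print("grip top",atz(t,(331.7,185.5),.145),"scene",atz(s,(186.6,139.3),.145))
print("tip top",atz(t,(337.9,163.3),.022),"scene",atz(s,(152.2,189.3),.022))
print("mouth",atz(t,(224.1,146.4),.04),atz(s,(238.9,280.9),.04))
print("guardtop",atz(t,(223.9,129.8),.098),atz(s,(211.3,276.3),.098))
for c in P:
    X=C[c].reshape(-1,3)
    def rect(m,n):
        q=X[m];
        if len(q)>5:
            r=cv2.minAreaRect(q[:,:2].astype(np.float32));print(c,n,len(q),np.round(r[0],4),np.round(r[1],4),round(r[2],2),np.round(np.median(q,0),4))
    g=np.array([.75,.05])
    cen=np.median(X[(abs(X[:,2]-.098)<.004)&(np.hypot(*(X[:,:2]-atz(t,(223.9,129.8),.098)[:2]).T)<.13)],0)
    rect((abs(X[:,2]-.098)<.004)&(np.hypot(*(X[:,:2]-cen[:2]).T)<.12),"guard")
    gp=atz(t,(331.7,185.5),.145)[:2]
    near=np.hypot(*(X[:,:2]-gp).T)
    rect((near<.05)&(X[:,2]>.12),"handle");rect((near<.16)&(abs(X[:,2]-.054)<.004),"arm");rect((near<.1)&(abs(X[:,2]-.04)<.003),"block")
    print(X[(near<.05)][:,2].max())
E
```

```text
grip top [ 0.48501473 -0.33343246  0.145     ] scene [ 0.46763743 -0.34151074  0.145     ]
tip top [ 0.57684228 -0.37668657  0.022     ] scene [ 0.58919037 -0.36687548  0.022     ]
mouth [0.64063184 0.02320727 0.04      ] [0.63183334 0.03468591 0.04      ]
guardtop [0.68670962 0.01956134 0.098     ] [0.68916457 0.01566197 0.098     ]
top guard 1131 [0.6886 0.0178] [0.19   0.1057] 77.78 [0.6883 0.0155 0.0975]
top handle 73 [ 0.4769 -0.3399] [0.0233 0.0233] 67.48 [ 0.4749 -0.3384  0.1623]
top arm 74 [ 0.5268 -0.3587] [0.0264 0.1254] 64.9 [ 0.538  -0.3636  0.0535]
top block 251 [ 0.5101 -0.3516] [0.0705 0.1154] 71.39 [ 0.5162 -0.3486  0.0395]
0.17022335480662032
scene guard 4182 [0.6863 0.0187] [0.1939 0.1073] 77.57 [0.6904 0.0291 0.0979]
scene handle 173 [ 0.4774 -0.3387] [0.0266 0.0235] 70.09 [ 0.4811 -0.3312  0.1494]
scene arm 165 [ 0.5263 -0.3566] [0.0199 0.1281] 69.68 [ 0.5331 -0.359   0.0532]
scene block 395 [ 0.5147 -0.3526] [0.0735 0.1289] 69.41 [ 0.5143 -0.337   0.0394]
0.166423608688816
```

```bash
cat >> h.py <<'E'
def delta(pos,yawy,base=None):
    """row to tool pointing down, tool y at azimuth yawy deg; base=(pos,yawy) commanded, else measured"""
    a=lambda y:np.array([[np.sin(np.radians(y)),np.cos(np.radians(y)),0],[-np.cos(np.radians(y)),np.sin(np.radians(y)),0],[0,0,-1.]])
    if base is None: st=read_state();p0=st["ee_pos"];R0=Ro.from_quat(st["eef_rot"]).as_matrix()
    else: p0=np.array(base[0]);R0=a(base[1])
    # columns: x,y,z of tool
    def RR(y):
        y=np.radians(y);Y=np.array([np.cos(y),np.sin(y),0]);Z=np.array([0,0,-1.]);return np.stack([np.cross(Y,Z),Y,Z],1)
    if base is not None:R0=RR(base[1])
    return np.round(np.r_[Ro.from_matrix(R0.T@RR(yawy)).as_rotvec(degrees=True),R0.T@(np.array(pos)-p0)],4).tolist()
E
python3 - <<'E'
from h import *
for p,y in(((.188,.596,.36),72.5),((.42,.42,.36),45),((.55,.1,.36),10),((.477,-.339,.30),-19)):print(delta(p,y))
E
```

```text
[0.0073, -0.0004, 0.0347, -0.0005, -0.0001, -0.1234]
[0.0071, -0.0021, 27.5347, -0.2746, -0.0983, -0.1234]
[0.0064, -0.0043, 62.5347, -0.4947, -0.3646, -0.1235]
[0.0054, -0.0061, 91.5347, -0.5568, -0.8052, -0.0635]
```

Emit:
{"name": "drive_tool", "arguments": {"deltas": [[0, 0, 0, 0, 0, -0.05, -1], [0, 0, 3, -0.02, -0.005, -0.1, -1], [0, 0, 8, -0.06, -0.01, -0.123, -1], [0, 0, 14, -0.11, -0.025, -0.123, -1], [0, 0, 20, -0.16, -0.04, -0.123, -1], [0, 0, 26, -0.21, -0.065, -0.123, -1], [0, 0, 32, -0.255, -0.09, -0.123, -1], [0, 0, 38, -0.295, -0.12, -0.123, -1], [0, 0, 44, -0.335, -0.15, -0.123, -1], [0, 0, 50, -0.37, -0.185, -0.123, -1], [0, 0, 56, -0.405, -0.22, -0.123, -1], [0, 0, 62, -0.44, -0.255, -0.123, -1]], "squeeze": 30}}

```text
time: 1.9
ee_pos: [0.5268, 0.2278, 0.3598]
eef_rot: [0.641, 0.768, 0.0, -0.0]
ft_force: [1.6, 0.5, 0.4]
width: 0.0878
```

```bash
python3 - <<'E'
from h import *
print(read_state()["joint_positions"],read_state()["ee_pos"],read_state()["ft_force"])
print(delta((.53,-.05,.36),-5));print(delta((.477,-.339,.30),-19))
E
```

```text
[-0.78535803  0.18129884  0.35313448  1.40707589 -0.06271606  1.56359398
 -0.25751653] [0.5267635  0.22783938 0.35979808] [1.56631414 0.51679047 0.42812804]
[0.0251, -0.03, 15.2915, -0.2739, -0.0465, -0.0004]
[0.0214, -0.0331, 29.2915, -0.5489, -0.1503, 0.0595]
```

Emit:
{"name": "drive_tool", "arguments": {"deltas": [[0, 0, 3, -0.05, -0.008, 0, -1], [0, 0, 6, -0.1, -0.016, 0, -1], [0, 0, 9, -0.15, -0.024, 0, -1], [0, 0, 12, -0.2, -0.032, 0, -1], [0, 0, 15, -0.25, -0.04, 0, -1], [0, 0, 18, -0.3, -0.05, 0, -1], [0, 0, 21, -0.35, -0.07, 0.01, -1], [0, 0, 24, -0.4, -0.09, 0.02, -1], [0, 0, 27, -0.45, -0.11, 0.04, -1], [0, 0, 29.3, -0.5, -0.13, 0.06, -1], [0, 0, 29.3, -0.549, -0.15, 0.06, -1], [0, 0, 29.3, -0.549, -0.15, 0.06, -1]]}}

```text
time: 3.1
ee_pos: [0.4769, -0.341, 0.2991]
eef_rot: [0.814, 0.581, -0.0, 0.0]
ft_force: [0.0, 0.4, 0.2]
width: 0.0869
```

```bash
python3 - <<'E'
from h import *
st=read_state();im,d=camera("wrist");p=camera_params("wrist");np.savez('w1.npz',im=im,d=d)
print(np.round(st["joint_positions"],2),st["ee_pos"])
X=cloud(p,d,st).reshape(-1,3)
near=np.hypot(X[:,0]-.477,X[:,1]+.339)
for n,m in(("handletop",(near<.05)&(abs(X[:,2]-.165)<.008)),("arm",(near<.16)&(abs(X[:,2]-.054)<.004)),("block",(near<.11)&(abs(X[:,2]-.04)<.003))):
    q=X[m]
    if len(q)>5:
        r=cv2.minAreaRect(q[:,:2].astype(np.float32));print(n,len(q),np.round(r[0],4),np.round(r[1],4),round(r[2],2),np.round(np.median(q,0),4))
for l in("pin_grip","pin_tip"):print(l,[(np.round(np.array(r["location"])*[512,384],1).tolist(),round(r["score"],2)) for r in tip_of(l,"wrist")][:3],)
cv2.imwrite('pics/w1.png',im[:,:,::-1])
E
```

```text
[-0.11  0.27  0.81  1.51 -0.19  1.45  0.37] [ 0.47692569 -0.340983    0.29908236]
handletop 687 [ 0.4751 -0.3416] [0.0232 0.0239] 70.3 [ 0.4752 -0.3408  0.1651]
arm 1036 [ 0.526 -0.36 ] [0.0152 0.1273] 70.41 [ 0.5341 -0.3625  0.0543]
block 3273 [ 0.5083 -0.3538] [0.0694 0.1154] 71.19 [ 0.5145 -0.3437  0.0403]
pin_grip [([257.3, 179.6], 0.82), ([106.0, 260.9], 0.76)]
pin_tip [([338.7, 157.9], 0.65)]
```

View pics/w1.png

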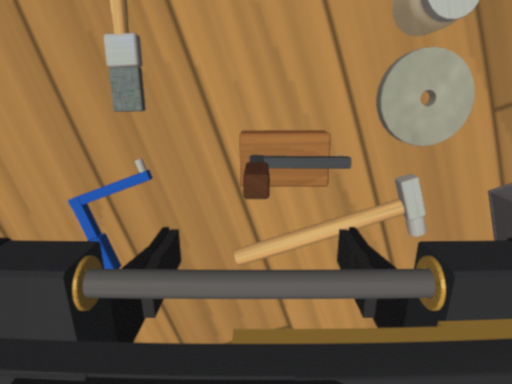

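The wrist view shows the dark steel pin on the block, with the handle top at about (257,180) and the stub at about (345,162). The blue look-alike is on the left. Now I descend and grasp.

Emit:
{"name": "drive_tool", "arguments": {"deltas": [[0, 0, 0.6, -0.001, -0.0015, 0.05, -1], [0, 0, 0.6, -0.001, -0.0015, 0.1, -1], [0, 0, 0.6, -0.001, -0.0015, 0.14, -1], [0, 0, 0.6, -0.001, -0.0015, 0.159, -1], [0, 0, 0.6, -0.001, -0.0015, 0.159, 0.3], [0, 0, 0.6, -0.001, -0.0015, 0.159, 1], [0, 0, 0.6, -0.001, -0.0015, 0.159, 1], [0, 0, 0.6, -0.001, -0.0015, 0.159, 1], [0, 0, 0.6, -0.001, -0.0015, 0.159, 1], [0, 0, 0.6, -0.001, -0.0015, 0.159, 1]], "squeeze": 40}}

```text
time: 4.25
ee_pos: [0.4775, -0.3379, 0.141]
eef_rot: [0.816, 0.578, 0.0, 0.0]
ft_force: [0.4, -1.1, -0.7]
width: 0.0474
```

Emit:
{"name": "drive_tool", "arguments": {"deltas": [[0, 0, 0, 0, 0, 0, 1], [0, 0, 0, 0, 0, 0, 1], [0, 0, 0, 0, 0, 0, 1], [0, 0, 0, 0, 0, 0, 1]]}}

```text
time: 4.65
ee_pos: [0.4769, -0.3378, 0.1405]
eef_rot: [0.816, 0.578, -0.0, -0.0]
ft_force: [-2.8, 1.0, 3.3]
width: 0.0238
```

Emit:
{"name": "drive_tool", "arguments": {"deltas": [[0, 0, 0, 0, 0, -0.01, 1], [0, 0, 0, 0, 0, -0.03, 1], [0, 0, 0, 0, 0, -0.06, 1], [0, 0, 0, 0, 0, -0.09, 1], [0, 0, 0, 0, 0, -0.12, 1], [0, 0, 0, 0, 0, -0.12, 1]]}}

```text
time: 5.25
ee_pos: [0.4785, -0.3391, 0.2647]
eef_rot: [0.816, 0.578, 0.002, 0.003]
ft_force: [0.6, -1.0, -3.6]
width: 0.0237
```

```bash
python3 - <<'E'
from h import *
st=read_state();print(st["ee_pos"],st["eef_rot"],st["ft_force"],st["width"])
print(delta((.475,.03,.26),-12.3))
E
```

```text
[ 0.47850307 -0.33911836  0.26469632] [0.8160273  0.57800508 0.00151847 0.00269572] [ 0.63924371 -1.03660033 -3.57673062] 0.02369704017002847
[0.3499, 0.0583, -7.0789, 0.347, -0.1258, 0.0037]
```

Emit:
{"name": "drive_tool", "arguments": {"deltas": [[0, 0, -0.5, 0.015, -0.005, 0, 1], [0, 0, -1, 0.045, -0.016, 0, 1], [0, 0, -2, 0.085, -0.031, 0, 1], [0, 0, -2.8, 0.125, -0.045, 0, 1], [0, 0, -3.6, 0.165, -0.06, 0, 1], [0, 0, -4.4, 0.205, -0.074, 0, 1], [0, 0, -5.2, 0.245, -0.089, 0, 1], [0, 0, -6, 0.285, -0.103, 0, 1], [0, 0, -6.6, 0.315, -0.114, 0.001, 1], [0, 0, -7.1, 0.335, -0.122, 0.003, 1], [0, 0, -7.1, 0.347, -0.126, 0.004, 1], [0, 0, -7.1, 0.347, -0.126, 0.004, 1]]}}

```text
time: 6.45
ee_pos: [0.4731, 0.0326, 0.2557]
eef_rot: [0.778, 0.628, -0.001, -0.0]
ft_force: [0.9, -0.1, -4.0]
width: 0.0233
```

```bash
python3 - <<'E'
from h import *
st=read_state();im,d=camera("wrist");p=camera_params("wrist");np.savez('w2.npz',im=im,d=d)
print(np.round(st["joint_positions"],2),st["ee_pos"],st["eef_rot"],st["ft_force"])
X=cloud(p,d,st).reshape(-1,3);R=Ro.from_quat(st["eef_rot"]).as_matrix()
T=(X-st["ee_pos"])@R
def rect(n,m,Q):
    q=Q[m]
    if len(q)>5:
        r=cv2.minAreaRect(q[:,:2].astype(np.float32));print(n,len(q),np.round(r[0],4),np.round(r[1],4),round(r[2],2),np.round(np.percentile(q,[2,50,98],axis=0),4).tolist())
# pin arm in tool frame: arm top ~ 91 mm minus5 below TCP
rect("arm(tool)",(abs(T[:,2]-.086)<.012)&(abs(T[:,0])<.03)&(T[:,1]>.0)&(T[:,1]<.14),T)
rect("guard",(abs(X[:,2]-.098)<.004)&(np.hypot(X[:,0]-.687,X[:,1]-.018)<.12),X)
rect("plate",(abs(X[:,2]-.04)<.003)&(np.hypot(X[:,0]-.6,X[:,1]-.03)<.2),X)
cv2.imwrite('pics/w2.png',im[:,:,::-1])
E
```

```text
[-0.64 -0.04  0.47  1.84  0.02  1.34 -0.39] [0.47306398 0.03261369 0.25567291] [ 7.77912007e-01  6.28372869e-01 -5.74142273e-04 -3.41030418e-04] [ 0.91408401 -0.09657574 -3.95143701]
arm(tool) 2984 [-0.0045  0.0588] [0.0146 0.1173] 0.49 [[-0.011, 0.0047, 0.0843], [-0.0025, 0.0604, 0.0862], [0.0028, 0.1145, 0.0972]]
guard 17002 [0.686  0.0162] [0.1918 0.107 ] 77.82 [[0.626, -0.074, 0.0969], [0.6779, 0.0191, 0.0985], [0.7208, 0.11, 0.1009]]
plate 25787 [0.6475 0.0254] [0.2963 0.1966] 77.44 [[0.5466, -0.1179, 0.0388], [0.6228, 0.0813, 0.0405], [0.7533, 0.1719, 0.0422]]
```

View pics/w2.png

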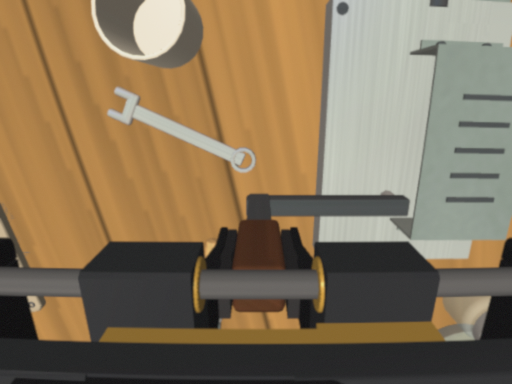

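The view shows the pin held level and straight, with its arm at row 205 and its end at about (407,205). The guard's mouth edge is at column 430. Next: shift to the -y end, lower to 8 mm above the plate, and go in.

Emit:
{"name": "drive_tool", "arguments": {"deltas": [[0, 0, 0, -0.007, 0, 0.03, 1], [0, 0, 0, -0.014, 0, 0.06, 1], [0, 0, 0, -0.014, 0, 0.08, 1], [0, 0, 0, -0.014, 0, 0.089, 1], [0, 0, 0, -0.014, 0.01, 0.089, 1], [0, 0, 0, -0.014, 0.035, 0.089, 1], [0, 0, 0, -0.014, 0.06, 0.089, 1], [0, 0, 0, -0.014, 0.08, 0.089, 1], [0, 0, 0, -0.014, 0.098, 0.089, 1], [0, 0, 0, -0.014, 0.1075, 0.089, 1], [0, 0, 0, -0.014, 0.109, 0.089, 1], [0, 0, 0, -0.014, 0.109, 0.089, 1]]}}

```text
time: 7.7
ee_pos: [0.577, -0.0057, 0.1678]
eef_rot: [0.779, 0.627, -0.0, 0.0]
ft_force: [-0.5, 0.5, -3.8]
width: 0.0237
```

```bash
cat >> h.py <<'E'
def dr(st):
    q=st["ee_pos"]-np.array([.5873,.0432,0]);c,s=.977,-.213
    Y=Ro.from_quat(st["eef_rot"]).as_matrix()
    return np.round([ (q[0]*c+q[1]*s)*1e3,(-q[0]*s+q[1]*c)*1e3,q[2]*1e3],1),np.round(np.degrees(np.arctan2(Y[1,1],Y[0,1])),2),np.round(st["ft_force"],1),np.round(st["torque"],2),np.round(np.degrees(Y[2,:2]),2)
E
python3 -c "
from h import *
print(*dr(read_state()))"
```

```text
[  0.4 -49.9 167.8] -12.27 [-0.5  0.5 -3.8] [-0.05  0.18 -0.  ] [-0.01 -0.  ]
```

Emit:
{"name": "drive_tool", "arguments": {"deltas": [[0, 0, 0, 0, 0, 0.004, 1], [0, 0, 0, 0, 0, 0.006, 1], [0, 0, 0, 0, 0, 0.008, 1], [0, 0, 0, 0, 0, 0.009, 1], [0, 0, 0, 0, 0, 0.0095, 1], [0, 0, 0, 0, 0, 0.0095, 1]]}}

```text
time: 8.3
ee_pos: [0.5769, -0.0054, 0.1584]
eef_rot: [0.779, 0.628, 0.0, -0.0]
ft_force: [-1.8, 0.3, -1.1]
width: 0.0237
```

```bash
python3 -c "
from h import *
print(*dr(read_state()))"
```

```text
[  0.2 -49.7 158.4] -12.25 [-1.8  0.3 -1.1] [-0.04  0.53  0.03] [ 0.02 -0.01]
```

Emit:
{"name": "drive_tool", "arguments": {"deltas": [[0, 0, 0, 0, 0, 0.0007, 1], [0, 0, 0, 0.002, 0, 0.0007, 1], [0, 0, 0, 0.004, 0, 0.0007, 1], [0, 0, 0, 0.006, 0, 0.0007, 1], [0, 0, 0, 0.008, 0, 0.0007, 1], [0, 0, 0, 0.01, 0, 0.0007, 1]]}}

```text
time: 8.9
ee_pos: [0.5798, 0.0036, 0.1577]
eef_rot: [0.779, 0.627, 0.0, 0.001]
ft_force: [-1.0, -4.2, 2.3]
width: 0.0235
```

```bash
python3 -c "
from h import *
print(*dr(read_state()))"
```

```text
[  1.1 -40.3 157.7] -12.31 [-1.  -4.2  2.3] [-1.64 -0.29 -0.48] [-0.02  0.09]
```

Emit:
{"name": "drive_tool", "arguments": {"deltas": [[0, 0, 0, 0.002, 0, 0, 1], [0, 0, 0, 0.004, 0, 0, 1], [0, 0, 0, 0.006, 0, 0, 1], [0, 0, 0, 0.008, 0, 0, 1], [0, 0, 0, 0.01, 0, 0, 1], [0, 0, 0, 0.012, 0, 0, 1]]}}

```text
time: 9.5
ee_pos: [0.5819, 0.0157, 0.1576]
eef_rot: [0.779, 0.627, 0.0, 0.0]
ft_force: [-1.1, -5.7, 3.7]
width: 0.0234
```

```bash
python3 -c "
from h import *
print(*dr(read_state()))"
```

```text
[  0.6 -28.  157.6] -12.29 [-1.1 -5.7  3.7] [-2.05 -0.37 -0.62] [-0.01  0.04]
```

Emit:
{"name": "drive_tool", "arguments": {"deltas": [[0, 0, 0, 0.002, 0, 0, 1], [0, 0, 0, 0.004, 0, 0, 1], [0, 0, 0, 0.006, 0, 0, 1], [0, 0, 0, 0.008, 0, 0, 1], [0, 0, 0, 0.01, 0, 0, 1], [0, 0, 0, 0.012, 0, 0, 1]]}}

```text
time: 10.1
ee_pos: [0.5844, 0.0275, 0.1575]
eef_rot: [0.779, 0.627, 0.0, 0.0]
ft_force: [-1.8, -5.4, 3.2]
width: 0.0238
```

```bash
python3 -c "
from h import *
print(*dr(read_state()))"
```

```text
[  0.5 -16.  157.5] -12.28 [-1.8 -5.4  3.2] [-1.96 -0.31 -0.57] [-0.01  0.02]
```

Emit:
{"name": "drive_tool", "arguments": {"deltas": [[0, 0, 0, 0.002, 0, 0, 1], [0, 0, 0, 0.004, 0, 0, 1], [0, 0, 0, 0.006, 0, 0, 1], [0, 0, 0, 0.008, 0, 0, 1], [0, 0, 0, 0.01, 0, 0, 1], [0, 0, 0, 0.012, 0, 0, 1]]}}

```text
time: 10.7
ee_pos: [0.5869, 0.0392, 0.1574]
eef_rot: [0.779, 0.627, -0.0, 0.0]
ft_force: [-0.8, -4.6, 3.5]
width: 0.0238
```

```bash
python3 -c "
from h import *
print(*dr(read_state()))"
```

```text
[  0.4  -4.  157.4] -12.28 [-0.8 -4.6  3.5] [-2.06 -0.31 -0.58] [-0.02  0.01]
```

Emit:
{"name": "drive_tool", "arguments": {"deltas": [[0, 0, 0, 0.002, 0, 0, 1], [0, 0, 0, 0.004, 0, 0, 1], [0, 0, 0, 0.006, 0, 0, 1], [0, 0, 0, 0.008, 0, 0, 1], [0, 0, 0, 0.01, 0, 0, 1], [0, 0, 0, 0.012, 0, 0, 1]]}}

```text
time: 11.3
ee_pos: [0.5894, 0.0509, 0.1574]
eef_rot: [0.779, 0.627, -0.0, 0.0]
ft_force: [-1.4, -5.1, 3.8]
width: 0.0238
```

```bash
python3 -c "
from h import *
print(*dr(read_state()))"
```

```text
[  0.4   8.  157.4] -12.29 [-1.4 -5.1  3.8] [-2.04 -0.33 -0.6 ] [-0.02  0.01]
```

Emit:
{"name": "drive_tool", "arguments": {"deltas": [[0, 0, 0, 0.002, 0, 0, 1], [0, 0, 0, 0.004, 0, 0, 1], [0, 0, 0, 0.006, 0, 0, 1], [0, 0, 0, 0.008, 0, 0, 1], [0, 0, 0, 0.01, 0, 0, 1], [0, 0, 0, 0.012, 0, 0, 1]]}}

```text
time: 11.9
ee_pos: [0.592, 0.0629, 0.1574]
eef_rot: [0.779, 0.628, 0.0, 0.0]
ft_force: [0.4, -3.9, 2.9]
width: 0.0236
```

```bash
python3 -c "
from h import *
print(*dr(read_state()))"
```

```text
[  0.4  20.3 157.4] -12.27 [ 0.4 -3.9  2.9] [-1.82 -0.45 -0.51] [-0.    0.01]
```

Emit:
{"name": "drive_tool", "arguments": {"deltas": [[0, 0, 0, 0.002, 0, 0, 1], [0, 0, 0, 0.004, 0, 0, 1], [0, 0, 0, 0.006, 0, 0, 1], [0, 0, 0, 0.008, 0, 0, 1], [0, 0, 0, 0.01, 0, 0, 1], [0, 0, 0, 0.012, 0, 0, 1]]}}

```text
time: 12.5
ee_pos: [0.5934, 0.0736, 0.1566]
eef_rot: [0.779, 0.627, -0.002, -0.0]
ft_force: [-4.3, -4.9, -3.5]
width: 0.0237
```

```bash
python3 -c "
from h import *
print(*dr(read_state()))"
```

```text
[ -0.5  31.  156.6] -12.34 [-4.3 -4.9 -3.5] [-1.6   1.5  -0.59] [-0.11 -0.14]
```

Emit:
{"name": "drive_tool", "arguments": {"deltas": [[0, 0, 0, -0.001, 0, 0.001, 1], [0, 0, 0, -0.002, 0, 0.002, 1], [0, 0, 0, -0.0025, 0, 0.003, 1], [0, 0, 0, -0.0025, 0, 0.003, 1]]}}

```text
time: 12.9
ee_pos: [0.5941, 0.0719, 0.1543]
eef_rot: [0.779, 0.627, 0.0, 0.0]
ft_force: [-0.5, -3.8, -3.9]
width: 0.0237
```

```bash
python3 -c "
from h import *
print(*dr(read_state()))"
```

```text
[  0.5  29.5 154.3] -12.28 [-0.5 -3.8 -3.9] [-1.09  0.38 -0.36] [-0.    0.02]
```

Emit:
{"name": "drive_tool", "arguments": {"deltas": [[0, 0, 0, -0.001, 0, 0.001, 1], [0, 0, 0, -0.0025, 0, 0.002, 1], [0, 0, 0, -0.0025, 0, 0.004, 1], [0, 0, 0, -0.0025, 0, 0.006, 1], [0, 0, 0, -0.0025, 0, 0.006, 1]]}}

```text
time: 13.4
ee_pos: [0.5932, 0.0702, 0.1479]
eef_rot: [0.778, 0.628, -0.0, -0.0]
ft_force: [-0.4, 0.4, -4.5]
width: 0.0236
```

```bash
python3 -c "
from h import *
print(*dr(read_state()))"
```

```text
[  0.   27.7 147.9] -12.23 [-0.4  0.4 -4.5] [-0.06  0.18  0.01] [ 0.02 -0.03]
```

Emit:
{"name": "drive_tool", "arguments": {"deltas": [[0, 0, 0, 0, 0, 0.003, 1], [0, 0, 0, 0, 0, 0.005, 1], [0, 0, 0, 0, 0, 0.0065, 1], [0, 0, 0, 0, 0, 0.0075, 1], [0, 0, 0, 0, 0, 0.008, 1], [0, 0, 0, 0, 0, 0.008, 1]]}}

```text
time: 14.0
ee_pos: [0.5934, 0.0697, 0.1405]
eef_rot: [0.779, 0.628, 0.0, -0.0]
ft_force: [-1.8, -0.1, -2.6]
width: 0.0236
```

```bash
python3 -c "
from h import *
print(*dr(read_state()))"
```

```text
[  0.3  27.2 140.5] -12.26 [-1.8 -0.1 -2.6] [-0.06  0.45  0.01] [ 0.01 -0.  ]
```

Emit:
{"name": "drive_tool", "arguments": {"deltas": [[0, 0, 0, 0, 0, 0.0006, 1], [0, 0, 0, 0, 0, 0.0006, 1]]}}

```text
time: 14.2
ee_pos: [0.5934, 0.0698, 0.1405]
eef_rot: [0.779, 0.628, 0.0, -0.0]
ft_force: [-6.1, 0.3, 5.3]
width: 0.0237
```

Emit:
{"name": "drive_tool", "arguments": {"deltas": [[0, 0, 0, 0, 0, 0, 0.4], [0, 0, 0, 0, 0, 0, 0.2], [0, 0, 0, 0, 0, 0, 0], [0, 0, 0, 0, 0, 0, -0.3], [0, 0, 0, 0, 0, 0, -0.3], [0, 0, 0, 0, 0, 0, -0.3]]}}

```text
time: 14.8
ee_pos: [0.5934, 0.0697, 0.1397]
eef_rot: [0.779, 0.628, 0.0, 0.0]
ft_force: [0.7, 0.1, 0.2]
width: 0.0542
```

Emit:
{"name": "drive_tool", "arguments": {"deltas": [[0, 0, 0, 0, 0, -0.015, -0.3], [0, 0, 0, 0, 0, -0.045, -0.3], [0, 0, 0, 0, 0, -0.085, -0.3], [0, 0, 0, 0, 0, -0.125, -0.3], [0, 0, 0, 0, 0, -0.16, -0.3], [0, 0, 0, 0, 0, -0.16, -0.3]]}}

```text
time: 15.4
ee_pos: [0.5952, 0.0695, 0.3063]
eef_rot: [0.779, 0.627, 0.004, 0.002]
ft_force: [0.3, -0.5, -1.3]
width: 0.0562
```

```bash
python3 - <<'E'
from h import *
st=read_state();im,d=camera("wrist");p=camera_params("wrist");print(*dr(st))
X=cloud(p,d,st).reshape(-1,3)
for n,m in(("handletop",(np.hypot(X[:,0]-.592,X[:,1]-.065)<.05)&(abs(X[:,2]-.165)<.01)),("arm",(np.hypot(X[:,0]-.61,X[:,1]-.06)<.06)&(abs(X[:,2]-.054)<.005))):
    q=X[m]
    if len(q)>5:r=cv2.minAreaRect(q[:,:2].astype(np.float32));print(n,len(q),np.round(r[0],4),np.round(r[1],4),round(r[2],2),np.round(np.percentile(q[:,2],[2,50,98]),4))
s,_=camera("scene")
cv2.imwrite('pics/end.png',np.hstack([cv2.resize(im[:,:,::-1],(400,300)),cv2.resize(s[:,:,::-1][130:380,100:400],(400,300))]))
E
```

```text
[  2.2  27.3 306.3] -12.29 [ 0.3 -0.5 -1.3] [-0.12  0.05  0.  ] [0.24 0.45]
handletop 660 [0.5925 0.064 ] [0.0245 0.0228] 77.44 [0.1567 0.1651 0.1668]
arm 404 [0.6151 0.0599] [0.0138 0.0643] 76.22 [0.0522 0.0543 0.0562]
```

View pics/end.png

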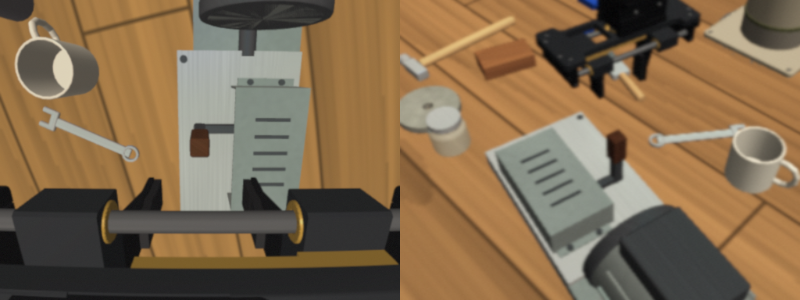

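The pin's handle stands upright in front of the mouth, at about (200,140) on the left and (615,150) on the right, and its arm lies flat into the guard. The gripper is well clear and the bystanders are in place.

```bash
python3 -c "
from bench import *
print(close_job())"
```

```text
the job is handed in; nothing more can be done
None
```

The steel pin is fully home in the lock socket, with its arm flat on the plate and its handle standing upright in front of the guard's mouth. I have let go of it and handed the job in at about 15.5 s of the 45 s allowed.

- **Grasp:** I took the pin off its block by the wooden grip, with the jaws closing along the pin's length. They closed about 4 mm off the handle's centre sideways. I allowed for this when steering the stub.
- **Search:** I brought the stub in under the guard about 8 mm above the plate and lowered it until it touched. I then slid it from the -y end towards +y, pressing with about 3 to 8 N. The stub dropped in at about y = +28 mm.
- **Seating:** I lowered the pin until the arm stopped on the plate, pressed with about 9 N to seat it, then let go and raised the gripper clear.

**Last checks:** In the wrist camera's depth picture, the arm's top is 54 mm and the handle's top 165 mm above the bench. Those match an arm lying flat on the 40 mm plate. The last pictures show the gripper clear of the pin. The bystanders in view look undisturbed, but I only compared them by eye, and not every one was in the frame. None of the checks failed or disagreed.

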